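Fit the nested filter adapters to their flasks

TASK

Get the four filter flasks ready for suction filtration: take the nest of grey rubber filter adapters apart and seat each adapter in the flask whose neck it fits, nose down in the neck with its collar lying flat on the rim. The flasks stay upright where they stand, within a few centimetres.

Things in the scene. Friction and masses are not known exactly. Their poses are not given: they have to be found in the camera images.
- adapter_30: The smallest of four grey rubber tapered sleeves, on top of the nest: collar 30 mm across, 16 mm high, above a conical nose 24 mm long, 22 mm across under the collar, 13.5 mm at its foot. Origin: centre of the nose's foot, z up along the axis (collar at z 24 to 40 mm). Nested, its nose hangs in the next larger one, collar resting on that one's top face; nothing sticks. Grip the collar. 22 g.
- adapter_38: The second smallest of four grey rubber tapered sleeves, in the nest: collar 38 mm across, 16 mm high, above a conical nose 24 mm long, 30 mm across under the collar, 21.5 mm at its foot. Origin: centre of the nose's foot, z up along the axis (collar at z 24 to 40 mm). Nested, its nose hangs in the next larger one, collar resting on that one's top face; nothing sticks. Grip the collar. 36 g.
- adapter_46: The second largest of four grey rubber tapered sleeves, in the nest: collar 46 mm across, 16 mm high, above a conical nose 24 mm long, 38 mm across under the collar, 29.5 mm at its foot. Origin: centre of the nose's foot, z up along the axis (collar at z 24 to 40 mm). Nested, its nose hangs in the next larger one, collar resting on that one's top face; nothing sticks. Grip the collar. 52 g.
- adapter_54: The largest of four grey rubber tapered sleeves, foot of the nest, on the bench: collar 54 mm across, 16 mm high, above a conical nose 24 mm long, 46 mm across under the collar, 37.5 mm at its foot. Origin: centre of the nose's foot, z up along the axis (collar at z 24 to 40 mm). It stands on its foot and carries the others. Grip the collar. 70 g.
- filter_flask_24: The smallest of four loose clear-glass conical filter flasks: 105 mm tall, base 64 mm, neck 24 mm inside, 30 mm outside, 40 mm deep. Origin: centre of its underside, z up; mouth 105 mm above. A side arm 24 mm below the rim points along its +x, 53 mm from the axis. Takes the 30 mm adapter: collar flat on the rim, 1 mm play round the nose, adapter origin 81 mm above its own.
- filter_flask_32: The second smallest of four loose clear-glass conical filter flasks: 119 mm tall, base 76 mm, neck 32 mm inside, 38 mm outside, 40 mm deep. Origin: centre of its underside, z up; mouth 119 mm above. A side arm 24 mm below the rim points along its +x, 57 mm from the axis. Takes the 38 mm adapter: collar flat on the rim, 1 mm play round the nose, adapter origin 95 mm above its own.
- filter_flask_40: The second largest of four loose clear-glass conical filter flasks: 134 mm tall, base 88 mm, neck 40 mm inside, 46 mm outside, 40 mm deep. Origin: centre of its underside, z up; mouth 134 mm above. A side arm 24 mm below the rim points along its +x, 61 mm from the axis. Takes the 46 mm adapter: collar flat on the rim, 1 mm play round the nose, adapter origin 110 mm above its own.
- filter_flask_48: The largest of four loose clear-glass conical filter flasks: 150 mm tall, base 100 mm, neck 48 mm inside, 54 mm outside, 40 mm deep. Origin: centre of its underside, z up; mouth 150 mm above. A side arm 24 mm below the rim points along its +x, 65 mm from the axis. Takes the 54 mm adapter: collar flat on the rim, 1 mm play round the nose, adapter origin 126 mm above its own.
Mind the look-alikes: they are no part of the job. Leave any purple look-alike of the adapter_46 alone. Leave any red look-alike of the filter_flask_24 alone.

How it is judged:
At the end, for the whole second after the job is handed in: Each adapter sits in the flask of its size (collars 30, 38, 46, 54 mm in necks 24, 32, 40, 48 mm): within 6 mm sideways, 4 mm of fully home, 0.10 rad of the flask's axis; flasks upright within 0.05 rad and 40 mm of their start; all released and at rest (horizontal distance between adapter_30 and filter_flask_24 below 0.006 m and z of adapter_30 in the frame of filter_flask_24 between 0.077 and 0.085 m and angle between the z axis of adapter_30 and the z axis of filter_flask_24, either way round below 0.1 rad and angle between each of filter_flask_24, filter_flask_32, filter_flask_40, filter_flask_48's own z axis and vertical below 0.05 rad and distance of each of filter_flask_24, filter_flask_32, filter_flask_40, filter_flask_48 from where it was at the start of the episode below 0.04 m and linear speed of each of adapter_30, filter_flask_24, adapter_38, filter_flask_32, adapter_46, filter_flask_40, adapter_54, filter_flask_48 below 0.02 m/s and contact force between each of adapter_30, adapter_38, adapter_46, adapter_54 and the fingers below 0.1 N and horizontal distance between adapter_38 and filter_flask_32 below 0.006 m and z of adapter_38 in the frame of filter_flask_32 between 0.091 and 0.099 m and angle between the z axis of adapter_38 and the z axis of filter_flask_32, either way round below 0.1 rad and horizontal distance between adapter_46 and filter_flask_40 below 0.006 m and z of adapter_46 in the frame of filter_flask_40 between 0.106 and 0.114 m and angle between the z axis of adapter_46 and the z axis of filter_flask_40, either way round below 0.1 rad and horizontal distance between adapter_54 and filter_flask_48 below 0.006 m and z of adapter_54 in the frame of filter_flask_48 between 0.122 and 0.13 m and angle between the z axis of adapter_54 and the z axis of filter_flask_48, either way round below 0.1 rad); the robot touches nothing.
It fails at once if the smallest filter flask is tipped (over 25 degrees) (angle between filter_flask_24's own z axis and vertical above 0.44 rad).
It fails at once if the second smallest filter flask is tipped (over 25 degrees) (angle between filter_flask_32's own z axis and vertical above 0.44 rad).
It fails at once if the second largest filter flask is tipped (over 25 degrees) (angle between filter_flask_40's own z axis and vertical above 0.44 rad).
It fails at once if the largest filter flask is tipped (over 25 degrees) (angle between filter_flask_48's own z axis and vertical above 0.44 rad).
It also fails if it takes over 102 s, if anything falls off the work surface, if the arm or the gripper's body presses on something with over 40 N, if the wrist force passes 120 N, or if a joint passes its speed limit or range.

ROBOT

A 7-joint arm with a two-finger parallel gripper is mounted at the origin on a cart in front of the work surface, level with it; the furniture and walls round the work are solid. World frame = base frame: x ahead of the robot, y to its left, z up, the work surface at z = 0. Lengths are in m, angles in rad, forces in N, time in s.
With the tool pointing down it reaches from about 0.425 to 0.925 m from the base axis. Payload 6.8 kg.
Tool frame: the origin (TCP) lies on the front face of the gripper's body, between the roots of the fingers; the fingertips stand 73 mm ahead of it and the grasp point (between the pads) lies 54 mm ahead of it (env.nose_length is the distance from the TCP to the fingertips, in m); z points along the fingers, y is the line along which they close (so a half turn about z gives the same grasp; the last joint's range is limited). The gripper opens to 85 mm and grips with 20 to 120 N. Pads are 22 mm wide; open, the fingers measure 114 mm over their backs; the gripper's body (76 mm by 85 mm) begins 54 mm behind the grasp point. The pads swing forward as they close: fully open they stand 13 mm farther back than shut.
Start: joints at [-1.224, 0.477, 0.022, 1.555, -0.011, 1.109, -0.083], TCP at [0.297, 0.606, 0.304] pointing down, gripper open.
Joint ranges: [-2.96, 2.96], [-0.34, 2.1], [-1.41, 1.46], [0.24, 2.44], [-1.37, 4.51], [0.17, 1.92], [-2.96, 2.96]. Speed limits (rad/s): [2.39, 2.39, 3.14, 3.14, 3.14, 3.14, 3.14].

INTERFACE

Orientations are given as a unit quaternion [w, x, y, z].
In Python, from cell import env, kin, camera, calibration, job gives the robot as it stands. The module is installed in compiled form; this text tells all that it offers. Calls block until the motion is done:
- env.reach(position, orientation): joint-space move of the TCP to a pose.
- env.movel(position, velocity=0.15, rot=None, stop_force=None): straight line of the TCP; rot=None keeps the orientation; velocity is the mean speed in m/s. With stop_force (N) it stops when the force on the tool has changed by that much, and returns True; else False.
- env.goto_joints(angles): joint-space move.
- env.grip(opening, f_grip=None): finger opening in m; f_grip is the grip in N (None keeps the last); returns when the fingers have stopped.
- env.dwell(seconds).
- kin.inverse_kinematics(position, orientation): joint angles nearest the present ones, or None.
- env.get_state(): the state.
- camera(name): name is "side" or "top" or "wrist"; returns (picture, depth): 480x640x3 uint8, blue, green, red; 480x640 float32, m along the optical axis (not along the pixel's ray), 0 where there is no reading.
- calibration(name): a dict with "fx", "fy", "cx", "cy" (pixels), "rvec" (rotation vector, rad) and "tvec" (3), from world to camera coordinates, as OpenCV has them. Camera axes: x right, y down, z forward; pixel columns grow to the right and rows downward; lengths in m; the calibration is good to about 2 mm. A picture is of the moment at which its call begins: read the wrist's pose just before it. calibration takes no time and is no camera call; for the wrist camera it gives the pose at the moment of the call.
A pose or a line that the arm cannot do raises env.PlanningError and nothing moves.
- job.job_done(): hands the job in; it is judged then, once.
The state is a dict: "time": time; "qpos": joint angles; "joint_velocities": joint speeds; "joint_torque": joint torques, N m; "tcp_pos": TCP position; "orientation": TCP orientation; "force": force on the tool from outside, world axes, zero at the start; "torque": the same for the moment, N m; "opening": finger opening in m; "gripper_force": force on a finger pad.
Only numpy, scipy, OpenCV 4.12 (cv2) and the standard library are available. Lean on these libraries where they do the work, as an engineer would, in place of code of your own. Each camera call takes 0.05 s, during which the arm holds its last target. There are 200 camera calls.

## Working session

There is one attempt and no reset: what is moved stays moved. The work goes in short steps, each a Python script; the robot and the scene stay as the last script left them, time stands still between calls to the robot, and variables do not carry over. Pictures are saved under pics/ and viewed, at most 14 in all, crops included, and the job is handed in when it is done.

```bash
mkdir -p pics; cat > h.py <<'E'
import numpy as np, cv2
from cell import env, kin, camera, calibration, job
def shot(n,f):
    c=calibration(n); b,d=camera(n); cv2.imwrite(f'pics/{f}.png',b); np.savez(f'pics/{f}.npz',b=b,d=d,**{k:np.array(c[k]) for k in c}); return b,d,c
def load(f):
    z=np.load(f'pics/{f}.npz'); return z['b'],z['d'],z
def Rt(c): return cv2.Rodrigues(np.array(c['rvec'],float))[0],np.array(c['tvec'],float).reshape(3)
def ray(c,u,v,z):
    R,t=Rt(c); o=-R.T@t; w=R.T@np.array([(u-c['cx'])/c['fx'],(v-c['cy'])/c['fy'],1]); return o+w*(z-o[2])/w[2]
def cloud(c,d):
    R,t=Rt(c); v,u=np.indices(d.shape); P=np.stack([(u-c['cx'])/c['fx']*d,(v-c['cy'])/c['fy']*d,d],-1); W=(P-t)@R; W[d<=0]=np.nan; return W
E
python3 - <<'E'
from h import *
for n in('top','side'):
    b,d,c=shot(n,n+'0'); R,t=Rt(c); print(n,-R.T@t,c['fx'],R[2])
s=env.get_state(); print(s['time'],s['tcp_pos'],s['orientation'])
E
```

```text
top [0.44728535 0.09807331 0.95252457] 436.80528787735864 [ 0.12641261  0.00466552 -0.99196678]
side [0.29429722 1.01436317 0.51860749] 534.1889868282158 [ 0.26223514 -0.85925474 -0.43921978]
0.1 [0.29633548 0.60601524 0.30300575] [-1.31932918e-04  2.25451528e-01  9.74254025e-01 -8.28870815e-04]
```

View pics/top0.png

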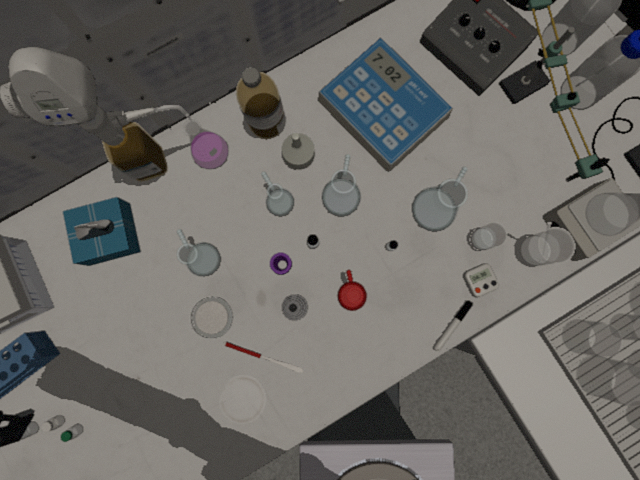

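View pics/side0.png

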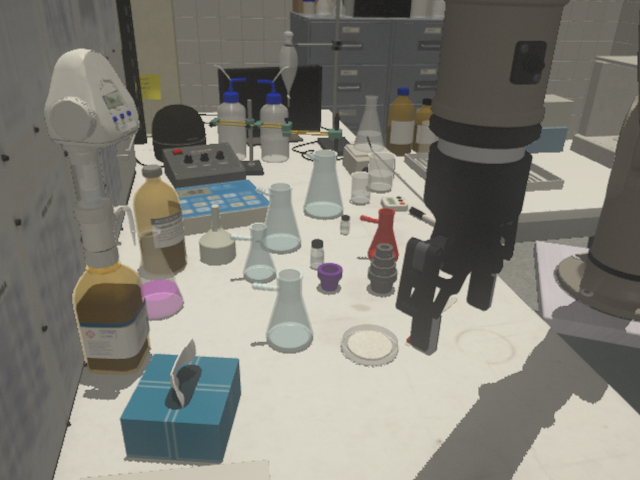

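```bash
python3 - <<'E'
from h import *
b,d,c=load('top0')
cr=b[150:330,165:475]; cr=cv2.resize(cr,None,fx=2.58,fy=2.58,interpolation=cv2.INTER_CUBIC)
cr=cv2.convertScaleAbs(cr,alpha=1.5); cv2.imwrite('pics/topc.png',cr)
for n,(u,v) in dict(f24=(280,200),f32=(203,258),f40=(341,195),f48=(436,208),nest=(294,306),pur=(281,264),red=(351,294)).items():
    W=cloud(c,d)[v-3:v+4,u-3:u+4].reshape(-1,3); print(n,ray(c,u,v,0).round(3),np.nanmedian(W,0).round(3))
E
```

```text
f24 [0.671 0.197 0.   ] [0.653 0.189 0.07 ]
f32 [0.544 0.366 0.   ] [0.536 0.345 0.075]
f40 [0.68  0.061 0.   ] [0.653 0.065 0.11 ]
f48 [ 0.647 -0.149  0.   ] [ 0.624 -0.122  0.106]
nest [0.436 0.167 0.   ] [0.437 0.162 0.078]
pur [0.528 0.195 0.   ] [0.528 0.195 0.001]
red [0.46  0.043 0.   ] [0.46  0.044 0.006]
```

View pics/topc.png

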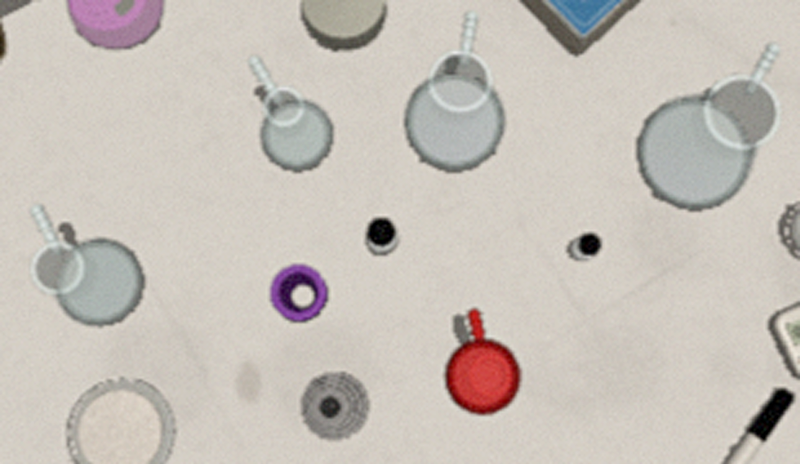

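```bash
python3 - <<'E'
from h import *
b,d,c=load('top0')
S=2.58
for n,u,v,z in [('f24',284,107,.105),('f32',58,268,.119),('f40',461,81,.134),('f48',742,112,.150),('b24',297,134,.002),('b32',100,282,.002),('b40',455,123,.002),('b48',695,153,.002),('nest30',330,406,.088)]:
    print(n,ray(c,(u+.5)/S+165-.5,(v+.5)/S+150-.5,z)[:2].round(4))
Q=[0,0,1,0]
p=np.array([.437,.162,.26])
env.reach([.437,.162,.30],Q)
s=env.get_state(); print(s['time'],s['tcp_pos'],s['qpos'].round(2) if hasattr(s['qpos'],'round') else s['qpos'])
b,d,c=shot('wrist','w0'); R,t=Rt(c); print(-R.T@t,R[2],c['fx'])
E
```

```text
f24 [0.6642 0.1962]
f32 [0.5406 0.3633]
f40 [0.6745 0.0608]
f48 [ 0.6434 -0.1423]
b24 [0.6666 0.197 ]
b32 [0.5412 0.3645]
b40 [0.674  0.0607]
b48 [ 0.6443 -0.1446]
nest30 [0.4353 0.1635]
1.8 [0.43712874 0.1630295  0.30014274] [-0.65  0.13  0.17  2.05 -0.03  0.96  1.11]
[0.36327639 0.16354108 0.37098913] [ 0.29215971  0.00123042 -0.95636875] 399.5232106551963
```

View pics/w0.png

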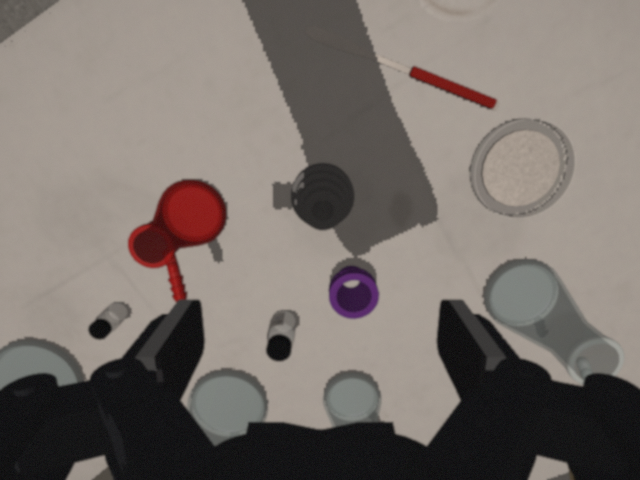

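```bash
python3 - <<'E'
from h import *
for f,(u0,u1,v0,v1) in dict(w0=(280,365,155,240),top0=(270,320,280,330)).items():
    b,d,c=load(f); W=cloud(c,d)[v0:v1,u0:u1].reshape(-1,3); 
    for lo,hi in((.084,.092),(.067,.077),(.05,.06),(.034,.044)):
        m=(W[:,2]>lo)&(W[:,2]<hi); P=W[m]
        if m.sum()>5: (cx,cy),r=cv2.minEnclosingCircle(P[:,:2].astype(np.float32)*1000); print(f,lo,m.sum(),P.mean(0).round(4),round(cx,1),round(cy,1),round(r,1))
print(ray(load('w0')[2],322,210,.088))
cr=cv2.convertScaleAbs(cv2.resize(load('w0')[0][150:240,270:375],None,fx=6,fy=6,interpolation=2),alpha=3);cv2.imwrite('pics/w0c.png',cr)
E
```

```text
w0 0.084 1024 [0.4344 0.1657 0.088 ] 434.7 165.6 15.1
w0 0.067 652 [0.4282 0.1656 0.0722] 434.9 165.9 19.1
w0 0.05 603 [0.4245 0.1654 0.0563] 434.8 165.8 23.1
w0 0.034 615 [0.4222 0.1654 0.0406] 434.9 165.7 27.0
top0 0.084 138 [0.4354 0.1648 0.0875] 435.2 164.7 14.9
top0 0.067 114 [0.4355 0.1625 0.0718] 435.3 164.7 19.0
top0 0.05 124 [0.4357 0.1625 0.0558] 435.2 164.7 23.0
top0 0.034 130 [0.4368 0.1616 0.0399] 435.4 164.8 27.0
[0.43434906 0.16517573 0.088     ]
```

View pics/w0c.png

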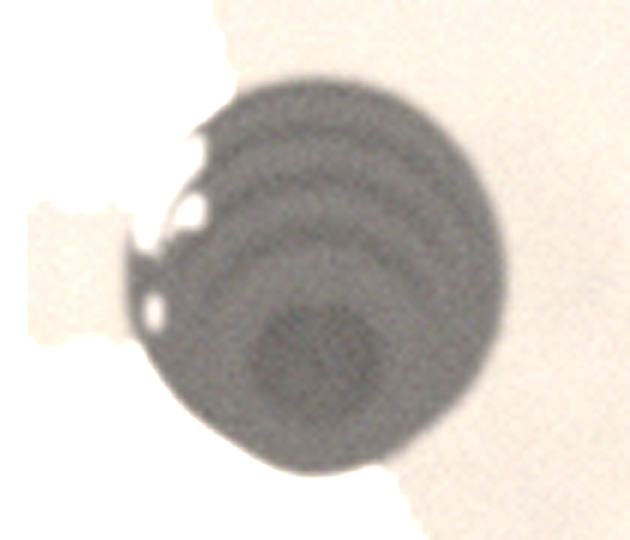

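```bash
cat >> h.py <<'E'
Q=[0,0,1,0]; OFF=.0745
def pick(xy,zb,dia):
    env.grip(dia+.016,30)
    s=env.get_state()['tcp_pos']
    env.movel([xy[0],xy[1],zb+OFF+.04],.3)
    env.movel([xy[0],xy[1],zb+OFF],.08,stop_force=10) and print('touch',env.get_state()['tcp_pos'])
    env.grip(dia-.006,30)
    s=env.get_state(); print('grip',s['opening'],s['gripper_force'])
    env.movel([xy[0],xy[1],.30],.25)
def hover(xy,f,rim):
    env.movel([xy[0],xy[1],.30],.35)
    env.dwell(.2); b,d,c=shot('wrist',f); s=env.get_state(); print('t',s['time'],'op',s['opening'],'tcp',np.round(s['tcp_pos'],4))
    W=cloud(c,d).reshape(-1,3); P=W[np.abs(W[:,2]-rim)<.004]; P=P[np.hypot(*(P[:,:2]-xy).T)<.05]
    if len(P)>5: (x,y),r=cv2.minEnclosingCircle(P[:,:2].astype(np.float32)*1000); print('rim pts',len(P),x,y,r)
E
python3 - <<'E'
from h import *
pick([.435,.1652],.072,.030)
hover([.6650,.1964],'w1',.105)
b,d,c=load('top0'); W=cloud(c,d)
for n,x,y,z in[('24',.665,.196,.105),('32',.541,.364,.119),('40',.674,.061,.134),('48',.644,-.143,.150)]:
    P=W.reshape(-1,3); P=P[(np.hypot(P[:,0]-x,P[:,1]-y)<.035)&(abs(P[:,2]-z)<.005)]; print(n,len(P), P.mean(0) if len(P) else '',np.ptp(P,0) if len(P) else '')
E
```

```text
grip 0.029187255829258844 29.528282107785344
t 5.625 op 0.029094556015591896 tcp [0.6641 0.1965 0.3004]
rim pts 890 665.4877319335938 198.48951721191406 16.649803161621094
24 112 [0.66562136 0.1975713  0.10478018] [0.03157972 0.03251335 0.00920977]
32 157 [0.54150185 0.36469035 0.11875546] [0.03913389 0.04106862 0.00827168]
40 192 [0.67530872 0.06224352 0.13371489] [0.04839408 0.04821552 0.00873035]
48 237 [ 0.64393905 -0.14181415  0.14962357] [0.05631162 0.05718813 0.00786213]
```

View pics/w1.png

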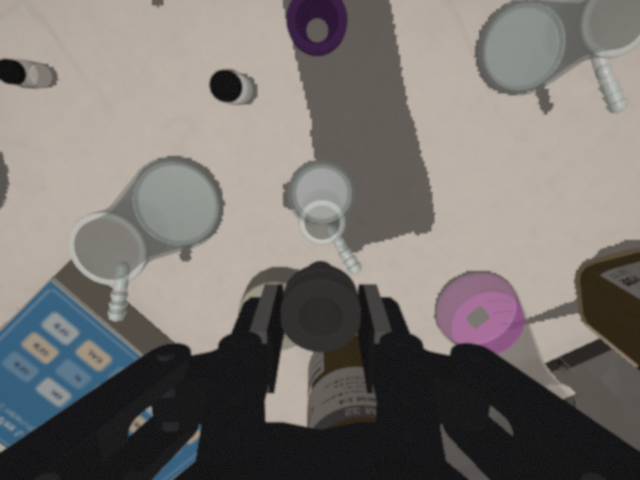

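```bash
cat >> h.py <<'E'
def rel(f,xy,rim,dia):
    b,d,c=load(f); W=cloud(c,d).reshape(-1,3)
    P=W[(abs(W[:,2]-.2418)<.006)&(np.hypot(*(W[:,:2]-xy).T)<dia/2+.006)]
    h=P[:,:2]; print('held n',len(h),P[:,2].mean() if len(h) else '', h.min(0),h.max(0),(h.min(0)+h.max(0))/2)
    od=dia; P=W[(abs(W[:,2]-rim)<.003)]; P=P[np.hypot(*(P[:,:2]-xy).T)<od/2+.006]
    # ring centre: median of radial least squares circle fit
    A=np.c_[2*P[:,:2],np.ones(len(P))]; w=np.ones(len(P),bool)
    for _ in range(5):
        s=np.linalg.lstsq(A[w],(P[w,:2]**2).sum(1),rcond=None)[0]; r=np.hypot(*(P[:,:2]-s[:2]).T); w=abs(r-dia/2+.0015)<.003
    print('rim',s[:2],'r',np.sqrt(s[2]+s[:2]@s[:2]),w.sum(),P[w].max(0),P[w].min(0))
def place(xy,rim,dia):
    env.movel([xy[0],xy[1],rim+OFF+.03],.2)
    hit=env.movel([xy[0],xy[1],rim+OFF+.001],.06,stop_force=8)
    s=env.get_state(); print('hit',hit,np.round(s['tcp_pos'],4),np.round(s['force'],1),s['opening'])
    return hit
def release(xy,dia):
    env.grip(dia+.014); s=env.get_state(); p=s['tcp_pos']
    env.movel([p[0],p[1],.30],.2); print('t',env.get_state()['time'])
E
python3 - <<'E'
from h import *
rel('w1',[.665,.197],.105,.030)
E
```

```text
held n 4687 0.24057418685748758 [0.64749882 0.17919612] [0.67820569 0.21461125] [0.66285225 0.19690369]
rim [0.66493358 0.1984957 ] r 0.014238136923427127 856 [0.68124307 0.2144753  0.10795926] [0.64915375 0.18252248 0.10205857]
```

```bash
python3 - <<'E'
from h import *
xy=[.6662,.1984]
if not place(xy,.105,.030):
    release(xy,.030)
    b,d,c=shot('wrist','w2'); W=cloud(c,d).reshape(-1,3); P=W[(np.hypot(W[:,0]-.665,W[:,1]-.198)<.017)&(W[:,2]>.115)]; print(len(P),P.mean(0),np.percentile(P[:,2],[5,50,95]))
E
```

```text
hit True [0.666  0.1984 0.1806] [-0.9 -0.5  5.8] 0.029232015078284834
```

```bash
cat >> h.py <<'E'
def check(f,xy,top,dia):
    b,d,c=shot('wrist',f); W=cloud(c,d).reshape(-1,3); P=W[(np.hypot(W[:,0]-xy[0],W[:,1]-xy[1])<dia/2+.006)&(abs(W[:,2]-top)<.012)]; m=P[:,2]>np.median(P[:,2])-.003
    h=P[m]; print('seated',len(h),(h.min(0)+h.max(0))/2,np.ptp(h,0),np.median(P[:,2]),'want',top); A=np.c_[h[:,:2]-h[:,:2].mean(0),np.ones(len(h))]; print('tilt',np.linalg.lstsq(A,h[:,2],rcond=None)[0])
E
python3 - <<'E'
from h import *
release(0,.030); check('w2',[.6655,.1984],.121,.030)
env.movel([.435,.1652,.30],.35)
b,d,c=shot('wrist','w3'); W=cloud(c,d).reshape(-1,3); P=W[(abs(W[:,2]-.072)<.004)&(np.hypot(W[:,0]-.435,W[:,1]-.165)<.03)]; print(len(P),(P.min(0)+P.max(0))/2,np.ptp(P,0))
E
```

```text
t 7.7667
seated 1241 [0.66486507 0.19959546 0.12125048] [0.02930681 0.02937382 0.00525674] 0.12158996438640032 want 0.121
tilt [0.00115627 0.00245168 0.12174771]
1262 [0.43476861 0.1658559  0.07160135] [0.03763433 0.03712972 0.00719054]
```

```bash
cat > go.py <<'E'
from h import *
import sys
dia,zb,x,y,rim,tag=float(sys.argv[1]),float(sys.argv[2]),float(sys.argv[3]),float(sys.argv[4]),float(sys.argv[5]),sys.argv[6]
pick([.4348,.1655],zb,dia); hover([x,y],tag,rim); rel(tag,[x,y],rim,dia)
E
python3 go.py .038 .056 .5415 .3652 .119 w4
```

```text
grip 0.037176051555449056 29.85756958834827
t 12.3333 op 0.036861439074407476 tcp [0.5415 0.364  0.3002]
rim pts 1262 541.0943603515625 366.29290771484375 20.72341537475586
held n 6366 0.2405533149664315 [0.52143446 0.34244521] [0.56009811 0.38793987] [0.54076628 0.36519254]
rim [0.54048325 0.36621567] r 0.01811167564040749 1206 [0.56055248 0.38650391 0.12178476] [0.52080745 0.34628423 0.11601105]
```

```bash
python3 - <<'E'
from h import *
xy=[.5412,.3660]
place(xy,.119,.038)
if env.get_state()['tcp_pos'][2]<.119+OFF+.003:
    release(0,.038); check('w5',[.5406,.366],.135,.038)
E
python3 - <<'E'
from h import *
print(env.get_state()['tcp_pos'])
E
```

```text
hit True [0.541  0.3659 0.1945] [-1.6 -0.6  6.3] 0.0372494097512257
t 14.35
seated 1890 [0.54027208 0.36675653 0.13537555] [0.03795276 0.03713918 0.00564426] 0.13552610082158814 want 0.135
tilt [0.00014663 0.0014002  0.13567221]
[0.53959278 0.36510911 0.29814002]
```

```bash
python3 go.py .046 .040 .6753 .0632 .134 w6
```

```text
grip 0.045415351504461986 30.36688568070531
t 18.6917 op 0.045061145866774024 tcp [0.6744 0.0643 0.3004]
rim pts 1193 674.984375 63.1038818359375 24.542024612426758
held n 8132 0.24094854167569074 [0.6500909  0.03641028] [0.69657137 0.08972548] [0.67333113 0.06306788]
rim [0.6742598  0.06306878] r 0.02197848642850749 1165 [0.68906496 0.08737819 0.13698017] [0.65055836 0.03887708 0.131005  ]
```

```bash
python3 - <<'E'
from h import *
place([.6755,.0631],.134,.046)
if env.get_state()['tcp_pos'][2]<.134+OFF+.003:
    release(0,.046); check('w7',[.6745,.063],.150,.046)
    env.movel([.435,.1652,.30],.35)
    b,d,c=shot('wrist','w8'); W=cloud(c,d).reshape(-1,3); P=W[(abs(W[:,2]-.040)<.004)&(np.hypot(W[:,0]-.435,W[:,1]-.165)<.04)]; print(len(P),(P.min(0)+P.max(0))/2,np.ptp(P,0))
E
```

```text
hit True [0.6752 0.0632 0.2092] [-1.4 -0.2  6.4] 0.04521984623740955
t 20.5583
seated 2680 [0.67438249 0.06416281 0.15014056] [0.04602335 0.04550516 0.00529181] 0.15049062044585843 want 0.15
tilt [-0.00236344 -0.00218326  0.15064999]
1621 [0.43487393 0.16589337 0.03989835] [0.05369744 0.05336716 0.0077818 ]
```

```bash
python3 go.py .054 .024 .6439 -.1412 .150 w9
```

```text
grip 0.053713624173051255 30.732325930148363
t 25.8667 op 0.05387399200943578 tcp [ 0.6437 -0.1399  0.3003]
rim pts 1820 643.859619140625 -141.08538818359375 28.67234992980957
held n 9802 0.24090502001058556 [ 0.6156511  -0.17244213] [ 0.67044001 -0.11001845] [ 0.64304556 -0.14123029]
rim [ 0.64316635 -0.14125135] r 0.02599434536502355 1748 [ 0.6715769  -0.11328449  0.1528488 ] [ 0.61523174 -0.16952747  0.14700004]
```

```bash
python3 - <<'E'
from h import *
place([.6442,-.1412],.150,.054)
if env.get_state()['tcp_pos'][2]<.150+OFF+.003:
    release(0,.054); check('wa',[.6435,-.1412],.166,.054)
    env.movel([.45,.0,.32],.3); env.dwell(.5)
    b,d,c=shot('top','top1'); W=cloud(c,d).reshape(-1,3)
    for x,y,z,D in[(.665,.1984,.121,.03),(.5405,.366,.135,.038),(.6745,.063,.15,.046),(.6435,-.1412,.166,.054)]:
        P=W[(np.hypot(W[:,0]-x,W[:,1]-y)<D/2+.006)&(abs(W[:,2]-z)<.004)]; print(len(P),P.mean(0) if len(P) else '')
E
```

```text
hit True [ 0.6439 -0.141   0.2252] [-0.6  0.5  5.4] 0.053855475798706844
t 27.5667
seated 3698 [ 0.64306118 -0.14023167  0.16622402] [0.05389047 0.05361129 0.00560707] 0.16640772002098994 want 0.166
tilt [-0.00234487 -0.00049911  0.16660028]
144 [0.6649959  0.19813005 0.12062453]
212 [0.54060147 0.36533426 0.13498177]
264 [0.67458368 0.0630934  0.1498263 ]
344 [ 0.64375963 -0.14089358  0.16566083]
```

View pics/top1.png

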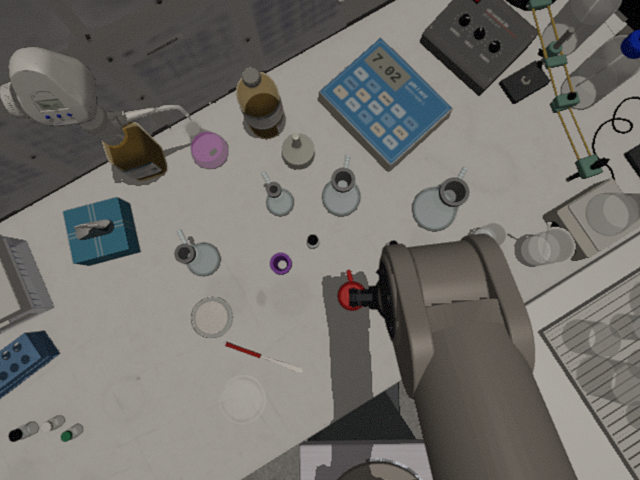

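All four adapters sit level at their expected heights, in the flasks at (274,189), (185,253), (343,180) and (453,192). The flasks stand where they began and the arm is clear.

```bash
python3 -c "
from h import *
print(job.job_done())"
```

```text
the job is handed in; nothing more can be done
None
```

All four adapters are seated in their matching flasks, with collars level and within about 1 mm of fully home by the cameras. The flasks stand where they began, and the job is handed in at about 29 s of robot time; it returned no verdict.

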